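Sort two levelling feet by the grip of their soles

ROBOT

A 6-joint arm with a two-finger parallel gripper is mounted at the origin on a cart in front of the work surface, level with it; the furniture and walls round the work are solid. World frame = base frame: x ahead of the robot, y to its left, z up, the work surface at z = 0. Lengths are in mm, angles in degrees, forces in N, time in s.
With the tool pointing down it reaches from about 300 to 850 mm from the base axis. Payload 4.2 kg.
Tool frame: the origin (TCP) lies between the finger pads; the fingertips stand 22 mm ahead of it and the grasp point (between the pads) lies 3 mm ahead of it; z points along the fingers, y is the direction in which the jaws open and shut (so a half turn about z gives the same grasp; the last joint's range is limited). The gripper opens to 91 mm and grips with 3 to 60 N. Pads are 32 mm wide; open, the fingers measure 118 mm over their backs; the gripper's body (76 mm by 178 mm) begins 60 mm behind the grasp point.
Start: joints at [65.432, 18.312, 89.639, -0, 72.044, -1.146], TCP at [228.57, 527.633, 235.976] pointing down, gripper open.
Joint ranges: [-177.97, 177.97], [-48.28, 115.42], [12.27, 149.76], [-77.06, 257.06], [2.81, 150.46], [-146.56, 146.56]. Speed limits (degrees/s): [147.25, 147.25, 180, 180, 180, 180].

INTERFACE

Orientations are given as [roll, pitch, yaw] about the fixed x, y, z axes, in that order (R = Rz(yaw) Ry(pitch) Rx(roll)).
In Python, from workcell import telemetry, cams, env gives the robot as it stands.
- The arm moves only by the shell command python3 -m inch 'ROWS' [FORCE]. ROWS is JSON, a list of rows, each an object of numbers: "x", "y", "z": the shift along the tool's x, y, z in cm; "yaw": the turn about the tool's z in units of 5 degrees (1.0 is 5 degrees); "gripper": the gripper's target within -1 to 1 (fully open at 1, half-way at 0, shut at -1). A call has 1 to 12 rows; each row shifts and turns the commanded pose from where the row before left it, along the tool's axes as they then stand; what a row does not reach is not made up. A row lasts 1/12 s, in which the tool goes at most 41.7 mm and 7.16 degrees, less where a joint would pass 70% of its speed; a pose out of reach is approached as far as the arm can. A call is refused whole if a number of a shift passes 4.17 or a number of a turn 1, either way. A call with a gripper value outside its range is refused whole. The fingers move at their own pace and stop on an object; FORCE is the grip in N (left out, the last holds). Time passes only in rows, so rows that do not move let the fingers close. It gives the time, the measured TCP pose, the force and the opening at its end, in the units of the state.
- telemetry.state(): the state, without advancing time (a new reading comes with each control period).
- cams.grab_frame(name): name is "scene" or "side" or "wrist"; returns a dict with "pixels" (384x512x3 uint8, red, green, blue), "mtx" (3x3 intrinsics, pixels), "rvec" (rotation vector, rad) and "tvec" (3), from world to camera coordinates, as OpenCV has them. Camera axes: x right, y down, z forward; pixel columns grow to the right and rows downward; lengths in mm; the calibration is good to about 2 mm. A picture is of the moment at which its call begins. There is no depth.
- env.job_done(): hands the job in, once; it reports no verdict.
The state is a dict: "time_s": time; "qpos": joint angles; "qvel": joint speeds; "effort": joint torques, N m; "ee_pos": TCP position; "ee_rot": TCP orientation; "force": force on the tool from outside, world axes, zero at the start; "torque": the same for the moment, N m; "gripper_width": finger opening in mm.
Only numpy, scipy, OpenCV 4.12 (cv2) and the standard library are available. Lean on these libraries where they do the work, as an engineer would, in place of code of your own. Each camera call takes 0.05 s, during which the arm holds its last target. There are 200 camera calls.

TASK

Two look-alike steel levelling feet stand on the bench: one still has a grippy rubber sole, the other's sole has worn slick. Drag each one about 6 cm sideways across the bench without lifting it, feel how hard it resists, and leave it standing where the drag ends. Then pick the foot that resists more up by its stem and set it down upright inside the aluminium parts tray, without dropping it; the slick foot stays standing on the bench, outside the tray.

Things in the scene. Friction and masses are not known exactly. Their poses are not given: they have to be found in the camera images.
- foot_a_mid (a point): one of two look-alike levelling feet (left or right): round steel base disc 80 mm across on a black rubber sole (together 22 mm high), in its middle an upright stem 18 mm thick, 72 mm high in all, 0.8 kg. Point: on the stem's axis half-way up, 36 mm above the underside; z up along the stem. Dragged under its own weight, the grippy foot resists with 4.5 to 7 N, the worn one with 0.6 to 1 N.
- foot_b_mid (a point): the other levelling foot, same shape, size, weight and point (left or right; either of the two may be the grippy one). To feel the drag truly let the foot carry its own weight: lower the part-open fingers on either side of the stem, tips a few mm above the disc, and pull sideways without gripping; either finger then pulls the stem along.
- tray: shallow open aluminium parts tray, fixed to the bench, 150 mm (its x) by 200 mm (its y) outside and 22 mm high; walls and floor 4 mm thick. Its origin is the centre of its underside, on the bench; z is up.

How it is judged (in metres and radians):
On the way, in this order (a step that is already met when the one before it is completed fails the run):
1. one foot, moved by the fingers, is at least 3 cm from its start and sliding upright on the bench, not lifted (((distance of foot_a_mid from where it was at the start of the episode above 0.03 m and linear speed of foot_a above 0.003 m/s and height (world z) of foot_a_mid below 0.041 m and angle between foot_a_mid's own z axis and vertical below 0.15 rad and contact force between foot_a and the fingers above 0.1 N) or (distance of foot_b_mid from where it was at the start of the episode above 0.03 m and linear speed of foot_b above 0.003 m/s and height (world z) of foot_b_mid below 0.041 m and angle between foot_b_mid's own z axis and vertical below 0.15 rad and contact force between foot_b and the fingers above 0.1 N))), for 0.05 s.
2. both feet are at least 3 cm from their starts, and the second, moved by the fingers, is sliding upright on the bench, not lifted (distance of each of foot_a_mid, foot_b_mid from where it was at the start of the episode above 0.03 m and height (world z) of each of foot_a_mid, foot_b_mid below 0.041 m and ((distance of foot_a_mid from where it was at the start of the episode above 0.03 m and linear speed of foot_a above 0.003 m/s and height (world z) of foot_a_mid below 0.041 m and angle between foot_a_mid's own z axis and vertical below 0.15 rad and contact force between foot_a and the fingers above 0.1 N) or (distance of foot_b_mid from where it was at the start of the episode above 0.03 m and linear speed of foot_b above 0.003 m/s and height (world z) of foot_b_mid below 0.041 m and angle between foot_b_mid's own z axis and vertical below 0.15 rad and contact force between foot_b and the fingers above 0.1 N))), for 0.05 s.
3. the grippy foot is held in the fingers low over the tray, its sole less than 25 mm above the tray's floor (x of foot_b_mid in the frame of tray between -0.035 and 0.035 m and y of foot_b_mid in the frame of tray between -0.062 and 0.062 m and z of foot_b_mid in the frame of tray below 0.065 m and contact force between foot_b and the fingers above 0.5 N), for 0.05 s.
At the end, for the whole second after the job is handed in: The grippy foot stands upright (within 8 degrees) flat on the tray's floor, inside its walls, and the slick foot stands upright (within 8 degrees) on the bench, its stem more than 10 cm from the tray's centre; both at rest (x of foot_b_mid in the frame of tray between -0.035 and 0.035 m and y of foot_b_mid in the frame of tray between -0.062 and 0.062 m and z of foot_b_mid in the frame of tray below 0.046 m and angle between each of foot_b_mid, foot_a_mid's own z axis and vertical below 0.15 rad and linear speed of each of foot_b, foot_a below 0.02 m/s and height (world z) of foot_a_mid between 0.031 and 0.041 m and horizontal distance between foot_a_mid and tray above 0.1 m); the robot touches nothing.
It also fails if it takes over 58 s, if anything falls off the work surface, if the arm or the gripper's body presses on something with over 40 N, if the wrist force passes 120 N, or if a joint passes its speed limit or range.

## Working session

There is one attempt and no reset: what is moved stays moved. The work goes in short steps, Python scripts to look and compute and a shell command to move; the robot and the scene stay as the last step left them, time stands still between calls to the robot, and variables do not carry over. Pictures are saved under pics/ and viewed, about 8 in all and at most 12, crops included, and the job is handed in when it is done.

```bash
mkdir -p pics
cat > h.py <<'E'
import numpy as np,cv2
from workcell import telemetry,cams,env
def grab(n,f):
    d=cams.grab_frame(n);cv2.imwrite(f'pics/{f}.png',cv2.cvtColor(d['pixels'],cv2.COLOR_RGB2BGR));np.save(f'pics/{f}.npy',np.r_[np.ravel(d['mtx']),np.ravel(d['rvec']),np.ravel(d['tvec'])]);return d
def cal(f):
    a=np.load(f'pics/{f}.npy');return a[:9].reshape(3,3),a[9:12],a[12:15]
def ray(f,u,v,z):
    K,r,t=cal(f);R=cv2.Rodrigues(r)[0];c=-R.T@t;d=R.T@np.linalg.inv(K)@[u,v,1];return c+d*(z-c[2])/d[2]
def proj(f,p):
    K,r,t=cal(f);return cv2.projectPoints(np.array(p,float).reshape(-1,1,3),r,t,K,None)[0].reshape(-1,2)
E
python3 - <<'E'
from h import *
a=grab('scene','s0');b=grab('side','d0');print(telemetry.state())
E
```

```text
{'time_s': 0.1, 'qpos': array([ 6.54311933e+01,  1.83472913e+01,  8.96995913e+01, -1.32231479e-04,
        7.20441404e+01, -1.14741542e+00]), 'qvel': array([-0.0110233 , -0.08069648, -0.10271238, -0.0286343 ,  0.05103421,
       -0.0053296 ]), 'effort': array([ 4.18642694e-04, -4.13334632e+01, -2.32509381e+01,  7.29189254e-02,
        4.21779219e-02, -3.44709110e-05]), 'ee_pos': array([228.39585471, 527.23504208, 235.21002767]), 'ee_rot': array([-1.79908993e+02, -1.69701992e-03,  1.56578648e+02]), 'force': array([ 0.30604702,  1.18154596, -0.57419765]), 'torque': array([ 0.0357643 , -0.01798835,  0.00922291]), 'gripper_width': 91.27511937615448}
```

View pics/s0.png

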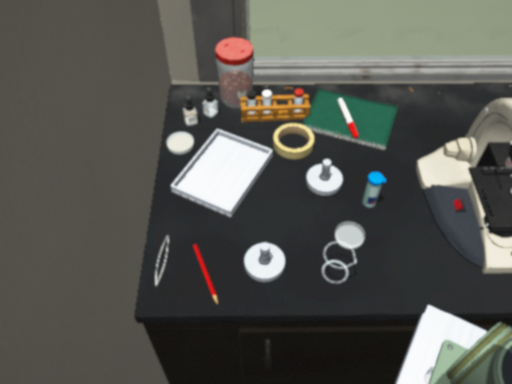

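View pics/d0.png

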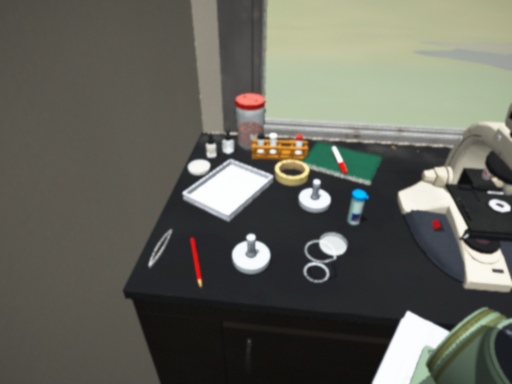

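The scene view shows foot 1 (disc ~265,262), foot 2 (disc ~324,180, stem top 326,162) and the tray corners (218,131), (271,152), (229,214), (173,186). The side view matches it.

Run:
```python
from h import *
for f,l in (('s0',[(265,262,22),(264,250,72),(324,180,22),(326,162,72)]),('d0',[(251,257,22),(251,237,72),(314,199,22),(316,183,72)])):
    for u,v,z in l: print(f,u,v,ray(f,u,v,z).round())
for n,l in (('s0',[(218,131),(271,152),(229,214),(173,186)]),('d0',[(230,161),(272,180),(230,218),(184,197)])):
    p=np.array([ray(n,u,v,22)[:2] for u,v in l]);print(p.round(),p.mean(0).round(),np.linalg.norm(p-np.roll(p,1,0),axis=1).round(), np.degrees(np.arctan2(*(p-np.roll(p,1,0)).T[::-1])).round())
for n in('s0','d0'):
    im=cv2.imread(f'pics/{n}.png');print(n,(-cv2.Rodrigues(cal(n)[1])[0].T@cal(n)[2]).round())
    cv2.imwrite(f'pics/{n}c.png',cv2.resize(im[120:300,160:400],None,fx=3.3,fy=3.3,interpolation=cv2.INTER_CUBIC))
```

```text
s0 265 262 [449. -75.  22.]
s0 264 250 [450. -71.  72.]
s0 324 180 [ 436. -321.   22.]
s0 326 162 [ 440. -328.   72.]
d0 251 257 [449. -73.  22.]
d0 251 237 [453. -79.  72.]
d0 314 199 [ 437. -324.   22.]
d0 316 183 [ 438. -324.   72.]
[[ 721. -336.]
 [ 577. -338.]
 [ 570. -139.]
 [ 716. -143.]] [ 646. -239.] [192. 143. 199. 146.] [ -88. -179.   92.   -2.]
[[ 722. -335.]
 [ 569. -329.]
 [ 562. -141.]
 [ 707. -133.]] [ 640. -234.] [202. 153. 188. 146.] [-86. 178.  92.   3.]
s0 [223. 360. 857.]
d0 [145. 329. 579.]
```

View pics/s0c.png

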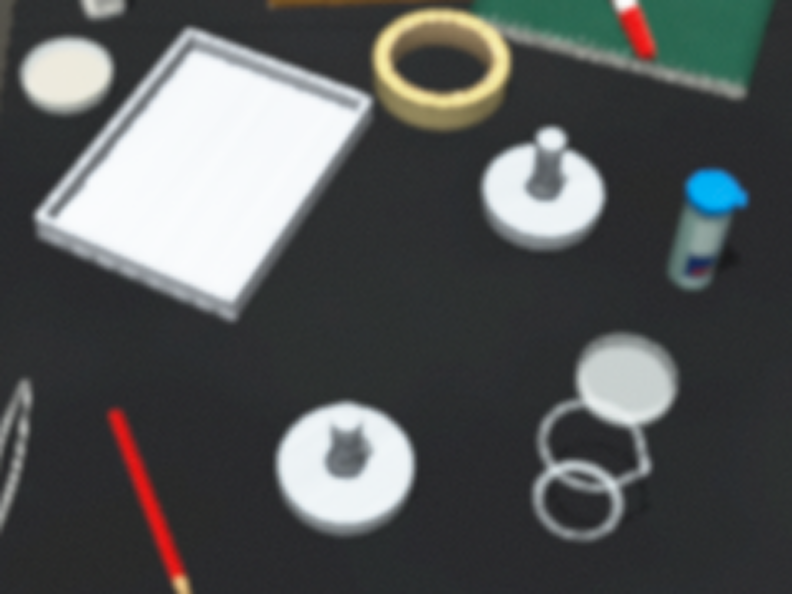

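Run:
```python
from h import *
for n,u,v,z in [('pencil',215,298,0),('penciltop',196,246,0),('vialbase',370,205,0),('vialtop d',375,178,60),('loupe',350,235,0),('loupe2',348,258,0),('loop2',322,270,0),('tape',293,150,0),('green',395,140,0),('sciss',160,280,0),('jar',235,100,0)]: print(n,ray('s0',u,v,z).round())
K=cal('s0')
print(ray('s0',265.2,246.7,72).round(),ray('s0',326.7,161.8,72).round())
```

```text
pencil [500.  28.   0.]
penciltop [596. -50.   0.]
vialbase [ 325. -323.    0.]
vialtop d [ 334. -348.   60.]
loupe [ 332. -229.    0.]
loupe2 [ 314. -176.    0.]
loop2 [ 349. -126.    0.]
tape [ 544. -387.    0.]
green [ 344. -539.    0.]
sciss [613.  48.   0.]
jar [ 756. -473.    0.]
[451. -78.  72.] [ 439. -329.   72.]
```

```bash
python3 -m inch '[{"yaw":-0.936,"gripper":0.05},{"yaw":-0.936},{"yaw":-0.936},{"yaw":-0.936},{"yaw":-0.936},{"x":-1,"y":-2.8},{"x":-1,"y":-2.8},{"x":-1,"y":-2.8},{"x":-1,"y":-2.8},{"x":-1,"y":-2.8},{"x":-1,"y":-2.8},{"x":-1,"y":-2.8}]' 20; python3 -m inch '[{"x":-1,"y":-2.8},{"x":-1,"y":-2.8},{"x":-1,"y":-2.8},{"x":-1,"y":-2.8},{"x":-1,"y":-2.8},{"x":-1,"y":-2.8},{"x":-1,"y":-2.8},{"x":-1,"y":-2.8},{"x":-1,"y":-2.8},{"x":-1,"y":-2.8},{"x":-1,"y":-2.8},{}]'
```

```text
invalid input
invalid input
```

```bash
python3 -m inch '[{"x":0,"y":0,"z":0,"yaw":-0.936,"gripper":0.05}]' 20; python3 -m inch '[{"x":0,"y":0,"z":0,"yaw":-0.936,"gripper":0.05},{"x":0,"y":0,"z":0,"yaw":-0.936,"gripper":0.05},{"x":0,"y":0,"z":0,"yaw":-0.936,"gripper":0.05},{"x":0,"y":0,"z":0,"yaw":-0.936,"gripper":0.05}]'
```

```text
time_s: 0.18
ee_pos: [228.4, 527.3, 235.4]
ee_rot: [-179.9, -0.0, 161.3]
force: [-0.6, -0.5, 0.1]
gripper_width: 87.0
time_s: 0.52
ee_pos: [228.4, 527.4, 235.5]
ee_rot: [-179.9, -0.0, -179.8]
force: [-0.9, -0.5, -0.8]
gripper_width: 61.0
```

```bash
python3 -m inch '[{"x":-1,"y":-2.8,"z":0,"yaw":0,"gripper":0.05},{"x":-1,"y":-2.8,"z":0,"yaw":0,"gripper":0.05},{"x":-1,"y":-2.8,"z":0,"yaw":0,"gripper":0.05},{"x":-1,"y":-2.8,"z":0,"yaw":0,"gripper":0.05},{"x":-1,"y":-2.8,"z":0,"yaw":0,"gripper":0.05},{"x":-1,"y":-2.8,"z":0,"yaw":0,"gripper":0.05},{"x":-1,"y":-2.8,"z":0,"yaw":0,"gripper":0.05},{"x":-1,"y":-2.8,"z":0,"yaw":0,"gripper":0.05},{"x":-1,"y":-2.8,"z":0,"yaw":0,"gripper":0.05},{"x":-1,"y":-2.8,"z":0,"yaw":0,"gripper":0.05},{"x":-1,"y":-2.8,"z":0,"yaw":0,"gripper":0.05},{"x":-1,"y":-2.8,"z":0,"yaw":0,"gripper":0.05}]'
python3 -m inch '[{"x":-1,"y":-2.8,"z":0,"yaw":0,"gripper":0.05},{"x":-1,"y":-2.8,"z":0,"yaw":0,"gripper":0.05},{"x":-1,"y":-2.8,"z":0,"yaw":0,"gripper":0.05},{"x":-1,"y":-2.8,"z":0,"yaw":0,"gripper":0.05},{"x":-1,"y":-2.8,"z":0,"yaw":0,"gripper":0.05},{"x":-1,"y":-2.8,"z":0,"yaw":0,"gripper":0.05},{"x":-1,"y":-2.8,"z":0,"yaw":0,"gripper":0.05},{"x":-1,"y":-2.8,"z":0,"yaw":0,"gripper":0.05},{"x":0,"y":0,"z":0,"yaw":0,"gripper":0.05},{"x":0,"y":0,"z":0,"yaw":0,"gripper":0.05}]'
```

```text
time_s: 1.52
ee_pos: [348.4, 190.1, 235.8]
ee_rot: [-180.0, -0.0, 180.0]
force: [0.0, -0.1, 0.1]
gripper_width: 48.0
time_s: 2.35
ee_pos: [428.3, -33.3, 235.5]
ee_rot: [180.0, -0.1, 179.8]
force: [-1.0, 0.0, 0.5]
gripper_width: 47.7
```

```bash
python3 -m inch '[{"x":-0.7,"y":-1.5,"z":2.5,"yaw":0,"gripper":0.05},{"x":-0.7,"y":-1.5,"z":2.5,"yaw":0,"gripper":0.05},{"x":-0.77,"y":-1.37,"z":2.5,"yaw":0,"gripper":0.05},{"x":0,"y":0,"z":2.5,"yaw":0,"gripper":0.05},{"x":0,"y":0,"z":2.0,"yaw":0,"gripper":0.05},{"x":0,"y":0,"z":0,"yaw":0,"gripper":0.05},{"x":0,"y":0,"z":0,"yaw":0,"gripper":0.05}]'
python3 - <<'E'
from h import *
grab('wrist','w1');print(telemetry.state()['ee_pos'])
print(proj('w1',[[450,-77,72],[450,-77,22]]))
E
```

```text
time_s: 2.93
ee_pos: [449.2, -75.0, 115.5]
ee_rot: [179.9, -0.2, -180.0]
force: [0.6, 0.5, 0.5]
gripper_width: 47.7
[450.24686618 -75.30501197 116.53172596]
[[253.59136011 230.94443023]
 [254.23430162 206.31911933]]
```

View pics/w1.png

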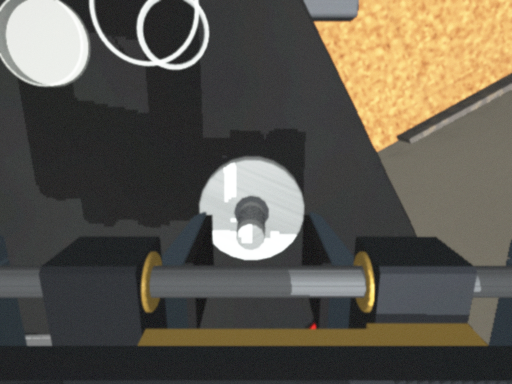

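The wrist view shows the stem top at (251,235) and the disc centre at about (252,208), within a few mm of my estimate and between the fingers.

```bash
python3 - <<'E'
from h import *
print(ray('w1',251,235,72),ray('w1',252,208,22))
E
python3 -m inch '[{"x":0,"y":0,"z":2,"yaw":0,"gripper":0.05},{"x":0,"y":0,"z":2,"yaw":0,"gripper":0.05},{"x":0,"y":0,"z":1.5,"yaw":0,"gripper":0.05},{"x":0,"y":0,"z":0.6,"yaw":0,"gripper":0.05},{"x":0,"y":0,"z":0.3,"yaw":0,"gripper":0.05},{"x":0,"y":0,"z":0,"yaw":0,"gripper":0.05},{"x":0,"y":0,"z":0,"yaw":0,"gripper":0.05},{"x":0,"y":0,"z":0,"yaw":0,"gripper":0.05}]'
```

```text
[452.62021371 -78.5733124   72.        ] [451.31256546 -78.668148    22.        ]
time_s: 3.65
ee_pos: [450.9, -76.2, 53.0]
ee_rot: [-180.0, 0.1, 180.0]
force: [-0.8, -0.4, -0.2]
gripper_width: 48.1
```

```bash
python3 -m inch '[{"x":0,"y":0,"z":0.2,"yaw":0,"gripper":0.05},{"x":0,"y":0,"z":0.2,"yaw":0,"gripper":0.05},{"x":0,"y":0,"z":0,"yaw":0,"gripper":0.05},{"x":0,"y":0.3,"z":0,"yaw":0,"gripper":0.05},{"x":0,"y":0.3,"z":0,"yaw":0,"gripper":0.05},{"x":0,"y":0.3,"z":0,"yaw":0,"gripper":0.05},{"x":0,"y":0.3,"z":0,"yaw":0,"gripper":0.05},{"x":0,"y":0.3,"z":0,"yaw":0,"gripper":0.05},{"x":0,"y":0.3,"z":0,"yaw":0,"gripper":0.05},{"x":0,"y":0.3,"z":0,"yaw":0,"gripper":0.05},{"x":0,"y":0.3,"z":0,"yaw":0,"gripper":0.05},{"x":0,"y":0.3,"z":0,"yaw":0,"gripper":0.05}]'
for i in 1 2 3 4; do python3 -m inch '[{"x":0,"y":0.3,"z":0,"yaw":0,"gripper":0.05},{"x":0,"y":0.3,"z":0,"yaw":0,"gripper":0.05},{"x":0,"y":0.3,"z":0,"yaw":0,"gripper":0.05}]'; done
```

```text
time_s: 4.65
ee_pos: [450.1, -48.9, 48.0]
ee_rot: [-180.0, 0.0, 180.0]
force: [0.4, -2.0, 1.4]
gripper_width: 48.2
time_s: 4.9
ee_pos: [450.1, -39.9, 48.0]
ee_rot: [180.0, 0.0, 180.0]
force: [-0.3, -1.8, 0.8]
gripper_width: 48.1
time_s: 5.15
ee_pos: [450.1, -30.9, 47.9]
ee_rot: [180.0, 0.0, 180.0]
force: [-0.6, -2.6, -0.2]
gripper_width: 47.9
time_s: 5.4
ee_pos: [450.0, -21.8, 47.9]
ee_rot: [180.0, -0.0, 180.0]
force: [0.3, -2.3, 0.3]
gripper_width: 47.7
time_s: 5.65
ee_pos: [450.1, -12.8, 48.0]
ee_rot: [180.0, 0.0, 180.0]
force: [-0.3, -2.5, -0.0]
gripper_width: 47.7
```

```bash
for i in 1 2; do python3 -m inch '[{"x":0,"y":0.2,"z":0,"yaw":0,"gripper":0.05},{"x":0,"y":0.2,"z":0,"yaw":0,"gripper":0.05},{"x":0,"y":0.2,"z":0,"yaw":0,"gripper":0.05}]'; done
echo back; python3 -m inch '[{"x":0,"y":-0.5,"z":0,"yaw":0,"gripper":0.05},{"x":0,"y":-0.5,"z":0,"yaw":0,"gripper":0.05},{"x":0,"y":0,"z":0,"yaw":0,"gripper":0.05},{"x":0,"y":0,"z":0,"yaw":0,"gripper":0.05},{"x":0,"y":0,"z":0,"yaw":0,"gripper":0.05}]'
python3 -m inch '[{"x":0,"y":0,"z":0,"yaw":0,"gripper":0.05},{"x":0,"y":0,"z":0,"yaw":0,"gripper":0.05}]'
python3 - <<'E'
from h import *
grab('scene','s1')
im=cv2.imread('pics/s1.png');cv2.imwrite('pics/s1c.png',cv2.resize(im[120:320,160:400],None,fx=3,fy=3,interpolation=cv2.INTER_CUBIC))
E
```

```text
time_s: 5.9
ee_pos: [450.1, -7.0, 47.9]
ee_rot: [180.0, 0.0, 180.0]
force: [0.3, -2.9, -0.3]
gripper_width: 47.9
time_s: 6.15
ee_pos: [450.1, -1.0, 48.0]
ee_rot: [180.0, 0.0, 180.0]
force: [0.8, -2.5, 0.3]
gripper_width: 48.0
back
time_s: 6.57
ee_pos: [450.0, -11.2, 47.9]
ee_rot: [180.0, -0.0, 179.9]
force: [-0.7, -0.5, 0.2]
gripper_width: 48.1
time_s: 6.73
ee_pos: [450.0, -11.1, 47.9]
ee_rot: [180.0, -0.0, 180.0]
force: [0.5, 0.1, 0.1]
gripper_width: 47.9
```

View pics/s1c.png

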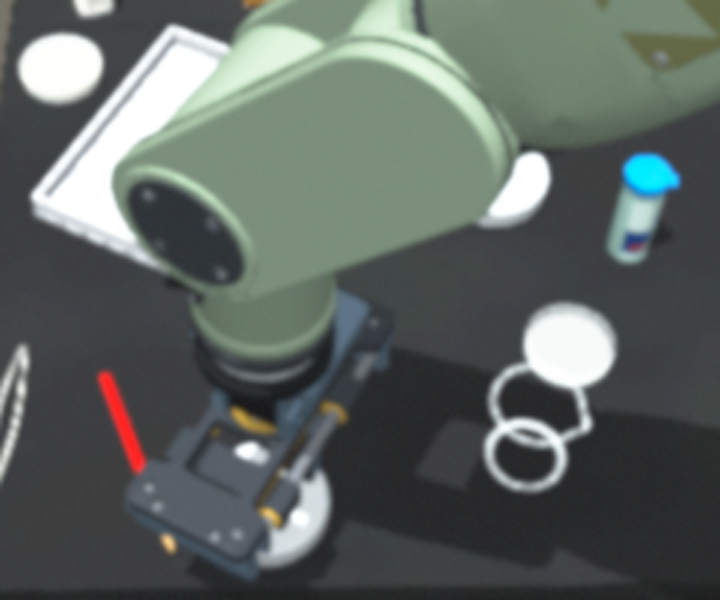

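The foot stands upright between the fingers, dragged about 6 cm. It resisted with about 2.4 N, which is between the two quoted bands, so I need the other foot for comparison.

```bash
python3 -m inch '[{"x":0,"y":0,"z":-2,"yaw":0,"gripper":0.05},{"x":0,"y":0,"z":-3,"yaw":0,"gripper":0.05},{"x":0,"y":0,"z":-3,"yaw":0,"gripper":0.05},{"x":0,"y":-2.6,"z":0,"yaw":0,"gripper":0.05},{"x":0,"y":-2.6,"z":0,"yaw":0,"gripper":0.05},{"x":0,"y":-2.6,"z":0,"yaw":0,"gripper":0.05},{"x":0,"y":-2.6,"z":0,"yaw":0,"gripper":0.05},{"x":0,"y":-2.6,"z":0,"yaw":0,"gripper":0.05},{"x":0,"y":-2.6,"z":0,"yaw":0,"gripper":0.05},{"x":0.1,"y":-2.6,"z":0,"yaw":0,"gripper":0.05},{"x":0.5,"y":-2.6,"z":0,"yaw":0,"gripper":0.05},{"x":0.5,"y":-2.6,"z":0,"yaw":0,"gripper":0.05}]'
python3 -m inch '[{"x":0,"y":-2.6,"z":0,"yaw":0,"gripper":0.05},{"x":0,"y":-2.6,"z":0,"yaw":0,"gripper":0.05},{"x":0,"y":-2.6,"z":0,"yaw":0,"gripper":0.05},{"x":0,"y":0,"z":0,"yaw":0,"gripper":0.05},{"x":0,"y":0,"z":0,"yaw":0,"gripper":0.05},{"x":0,"y":0,"z":0,"yaw":0,"gripper":0.05}]'
python3 - <<'E'
from h import *
grab('wrist','w2');print(telemetry.state()['ee_pos'])
print(proj('w2',[[439,-327,72],[438,-326,22]]))
E
```

```text
time_s: 7.78
ee_pos: [438.8, -246.3, 127.9]
ee_rot: [180.0, 0.0, 180.0]
force: [1.0, 0.5, -0.2]
gripper_width: 47.8
time_s: 8.28
ee_pos: [438.6, -322.4, 127.6]
ee_rot: [179.9, -0.0, 180.0]
force: [-0.2, 0.3, -0.1]
gripper_width: 47.8
[ 438.63766442 -322.04804116  127.65601373]
[[249.65948961 223.30360193]
 [252.24160939 199.79721717]]
```

View pics/w2.png

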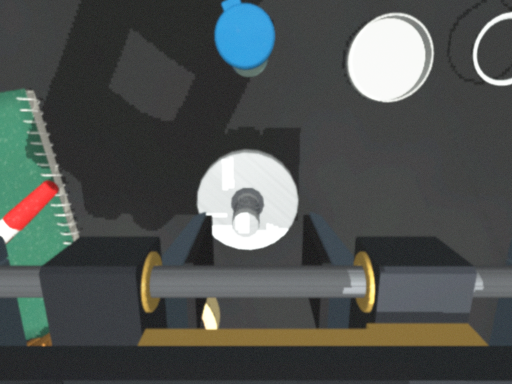

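The stem top is at (245,221) and the disc centre at (247,199), so the foot is about 3 mm further to −y than I estimated.

```bash
python3 - <<'E'
from h import *
print(ray('w2',245,221,72),ray('w2',247,199,22))
E
python3 -m inch '[{"x":0.05,"y":-0.7,"z":2,"yaw":0,"gripper":0.05},{"x":0,"y":0,"z":2,"yaw":0,"gripper":0.05},{"x":0,"y":0,"z":2,"yaw":0,"gripper":0.05},{"x":0,"y":0,"z":1,"yaw":0,"gripper":0.05},{"x":0,"y":0,"z":0.5,"yaw":0,"gripper":0.05},{"x":0,"y":0,"z":0.4,"yaw":0,"gripper":0.05},{"x":0,"y":0,"z":0.1,"yaw":0,"gripper":0.05},{"x":0,"y":0,"z":0,"yaw":0,"gripper":0.05},{"x":0,"y":0,"z":0,"yaw":0,"gripper":0.05},{"x":0,"y":0,"z":0,"yaw":0,"gripper":0.05},{"x":0,"y":0,"z":0,"yaw":0,"gripper":0.05}]'
```

```text
[ 437.44172372 -329.95240067   72.        ] [ 437.35022574 -330.07126952   22.        ]
time_s: 9.25
ee_pos: [438.7, -330.4, 48.5]
ee_rot: [-180.0, 0.1, 180.0]
force: [0.4, 0.2, -0.0]
gripper_width: 48.1
```

Same drag, +y by about 6 cm, with the same height and speed.

```bash
python3 -m inch '[{"x":0,"y":0.3,"z":0.05,"yaw":0,"gripper":0.05},{"x":0,"y":0.3,"z":0,"yaw":0,"gripper":0.05},{"x":0,"y":0.3,"z":0,"yaw":0,"gripper":0.05},{"x":0,"y":0.3,"z":0,"yaw":0,"gripper":0.05},{"x":0,"y":0.3,"z":0,"yaw":0,"gripper":0.05},{"x":0,"y":0.3,"z":0,"yaw":0,"gripper":0.05},{"x":0,"y":0.3,"z":0,"yaw":0,"gripper":0.05},{"x":0,"y":0.3,"z":0,"yaw":0,"gripper":0.05},{"x":0,"y":0.3,"z":0,"yaw":0,"gripper":0.05},{"x":0,"y":0.3,"z":0,"yaw":0,"gripper":0.05}]'
for i in 1 2 3 4 5; do python3 -m inch '[{"x":0,"y":0.3,"z":0,"yaw":0,"gripper":0.05},{"x":0,"y":0.3,"z":0,"yaw":0,"gripper":0.05},{"x":0,"y":0.3,"z":0,"yaw":0,"gripper":0.05}]'; done
```

```text
time_s: 10.08
ee_pos: [438.6, -300.4, 47.6]
ee_rot: [-179.9, 0.0, 180.0]
force: [-1.5, -4.6, -0.7]
gripper_width: 48.2
time_s: 10.33
ee_pos: [438.4, -291.4, 47.5]
ee_rot: [-180.0, -0.0, 180.0]
force: [-2.0, -5.7, -0.9]
gripper_width: 47.6
time_s: 10.58
ee_pos: [438.4, -282.4, 47.6]
ee_rot: [-180.0, -0.0, 180.0]
force: [-1.1, -5.2, 0.1]
gripper_width: 48.0
time_s: 10.83
ee_pos: [438.4, -273.3, 47.5]
ee_rot: [-180.0, -0.0, 180.0]
force: [-1.9, -5.4, 0.2]
gripper_width: 47.7
time_s: 11.08
ee_pos: [438.4, -264.4, 47.5]
ee_rot: [-180.0, -0.0, 180.0]
force: [-0.1, -5.3, -0.5]
gripper_width: 48.1
time_s: 11.33
ee_pos: [438.3, -255.3, 47.5]
ee_rot: [-180.0, -0.0, 180.0]
force: [-1.3, -4.5, 0.1]
gripper_width: 47.7
```

Foot 2 resists with about 5.3 N, inside the grippy band. Foot 1's 2.4 N fits neither band, so I'll re-check both with a short drag in the opposite direction before committing.

```bash
python3 -m inch '[{"x":0,"y":-0.5,"z":0,"yaw":0,"gripper":0.05},{"x":0,"y":-0.5,"z":0,"yaw":0,"gripper":0.05},{"x":0,"y":-0.5,"z":0,"yaw":0,"gripper":0.05},{"x":0,"y":-0.5,"z":0,"yaw":0,"gripper":0.05},{"x":0,"y":-0.5,"z":0,"yaw":0,"gripper":0.05}]'
for i in 1 2; do python3 -m inch '[{"x":0,"y":-0.3,"z":0,"yaw":0,"gripper":0.05},{"x":0,"y":-0.3,"z":0,"yaw":0,"gripper":0.05},{"x":0,"y":-0.3,"z":0,"yaw":0,"gripper":0.05}]'; done
python3 -m inch '[{"x":0,"y":0.7,"z":0,"yaw":0,"gripper":0.05},{"x":0,"y":0.7,"z":0,"yaw":0,"gripper":0.05},{"x":0,"y":0,"z":0,"yaw":0,"gripper":0.05},{"x":0,"y":0,"z":-2,"yaw":0,"gripper":0.05},{"x":0,"y":0,"z":-3,"yaw":0,"gripper":0.05},{"x":0,"y":0,"z":-3,"yaw":0,"gripper":0.05},{"x":-0.6,"y":2.5,"z":0,"yaw":0,"gripper":0.05},{"x":-0.6,"y":2.5,"z":0,"yaw":0,"gripper":0.05},{"x":0,"y":2.5,"z":0,"yaw":0,"gripper":0.05},{"x":0,"y":2.5,"z":0,"yaw":0,"gripper":0.05},{"x":0,"y":2.5,"z":0,"yaw":0,"gripper":0.05},{"x":0,"y":2.5,"z":0,"yaw":0,"gripper":0.05}]'
python3 -m inch '[{"x":0,"y":2.5,"z":0,"yaw":0,"gripper":0.05},{"x":0,"y":2.5,"z":0,"yaw":0,"gripper":0.05},{"x":0,"y":2.5,"z":0,"yaw":0,"gripper":0.05},{"x":0,"y":2.0,"z":0,"yaw":0,"gripper":0.05},{"x":0,"y":0,"z":0,"yaw":0,"gripper":0.05},{"x":0,"y":0,"z":0,"yaw":0,"gripper":0.05},{"x":0,"y":0,"z":0,"yaw":0,"gripper":0.05}]'
python3 - <<'E'
from h import *
grab('wrist','w3');grab('side','d3')
print(telemetry.state()['ee_pos'],proj('w3',[[451,-15,72],[451,-15,22]]))
E
```

```text
time_s: 11.75
ee_pos: [438.4, -280.6, 47.4]
ee_rot: [180.0, -0.0, 180.0]
force: [0.6, -0.7, -0.2]
gripper_width: 47.9
time_s: 12.0
ee_pos: [437.7, -286.7, 47.4]
ee_rot: [179.6, -0.1, 179.8]
force: [0.7, 11.8, 8.4]
gripper_width: 47.7
time_s: 12.25
ee_pos: [436.2, -293.7, 47.4]
ee_rot: [179.4, -0.3, 179.9]
force: [-1.4, 14.8, 12.3]
gripper_width: 47.8
time_s: 13.25
ee_pos: [450.6, -133.2, 127.5]
ee_rot: [-180.0, 0.0, 180.0]
force: [1.1, 0.6, -0.1]
gripper_width: 48.0
time_s: 13.83
ee_pos: [450.8, -39.7, 127.5]
ee_rot: [-180.0, 0.0, -180.0]
force: [-0.0, -0.3, 0.1]
gripper_width: 47.8
[450.72554108 -40.05354041 127.42405487] [[295.81413784 222.86190213]
 [288.84290647 200.57311198]]
```

View pics/w3.png

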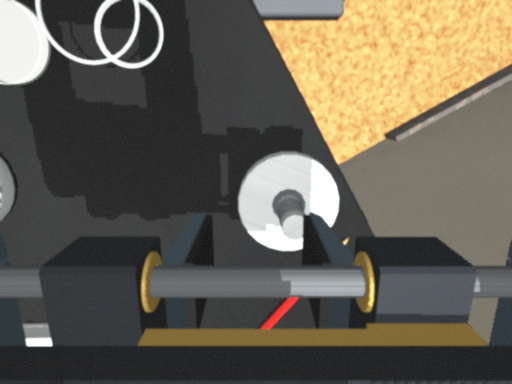

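Foot 1's stem top is at (292,226), upright. Reversing on foot 2 gave 12–15 N with an upward z component, which suggests it wedged or tilted on the fingertip. I'll check from the side that it still stands.

Run:
```python
from h import *
print(ray('w3',292,226,72),ray('w3',288,201,22))
im=cv2.imread('pics/d3.png');cv2.imwrite('pics/d3c.png',cv2.resize(im[130:310,160:400],None,fx=3.3,fy=3.3,interpolation=cv2.INTER_CUBIC))
```

```text
[453.12641153 -17.37082688  72.        ] [451.34648054 -15.64756887  22.        ]
```

View pics/d3c.png

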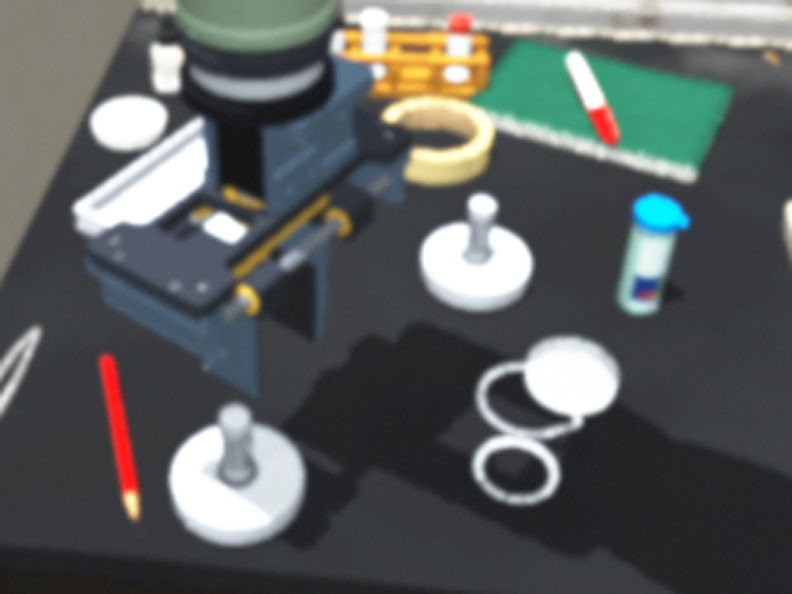

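Both feet stand upright, foot 2 at about (480,250) in the crop and foot 1 at about (237,470). Next is the short reverse drag of foot 1.

```bash
python3 -m inch '[{"x":-0.1,"y":2.3,"z":0,"yaw":0,"gripper":0.05},{"x":0,"y":0,"z":0,"yaw":0,"gripper":0.05},{"x":0,"y":0,"z":2,"yaw":0,"gripper":0.05},{"x":0,"y":0,"z":2,"yaw":0,"gripper":0.05},{"x":0,"y":0,"z":2,"yaw":0,"gripper":0.05},{"x":0,"y":0,"z":1,"yaw":0,"gripper":0.05},{"x":0,"y":0,"z":0.6,"yaw":0,"gripper":0.05},{"x":0,"y":0,"z":0.2,"yaw":0,"gripper":0.05},{"x":0,"y":0,"z":0,"yaw":0,"gripper":0.05},{"x":0,"y":0,"z":0,"yaw":0,"gripper":0.05},{"x":0,"y":0,"z":0,"yaw":0,"gripper":0.05}]'
for i in 1 2 3 4; do python3 -m inch '[{"x":0,"y":-0.3,"z":0,"yaw":0,"gripper":0.05},{"x":0,"y":-0.3,"z":0,"yaw":0,"gripper":0.05},{"x":0,"y":-0.3,"z":0,"yaw":0,"gripper":0.05}]'; done
```

```text
time_s: 14.85
ee_pos: [452.2, -16.4, 50.2]
ee_rot: [-180.0, 0.1, 180.0]
force: [0.5, -0.3, -0.8]
gripper_width: 48.0
time_s: 15.1
ee_pos: [451.8, -25.4, 49.8]
ee_rot: [-180.0, 0.0, 180.0]
force: [0.2, 0.2, 0.3]
gripper_width: 48.2
time_s: 15.35
ee_pos: [451.6, -34.2, 49.5]
ee_rot: [180.0, 0.0, 179.9]
force: [-0.4, 3.3, 1.9]
gripper_width: 47.6
time_s: 15.6
ee_pos: [451.6, -43.3, 49.5]
ee_rot: [180.0, 0.0, 180.0]
force: [0.3, 3.0, 1.8]
gripper_width: 48.0
time_s: 15.85
ee_pos: [451.7, -52.4, 49.5]
ee_rot: [180.0, 0.0, 180.0]
force: [0.1, 3.0, 1.9]
gripper_width: 47.7
```

```bash
python3 -m inch '[{"x":0,"y":0.4,"z":-0.6,"yaw":0,"gripper":0.05},{"x":0,"y":0,"z":0,"yaw":0,"gripper":0.05},{"x":0,"y":-0.3,"z":0,"yaw":0,"gripper":0.05},{"x":0,"y":-0.3,"z":0,"yaw":0,"gripper":0.05},{"x":0,"y":-0.2,"z":0,"yaw":0,"gripper":0.05},{"x":0,"y":-0.2,"z":0,"yaw":0,"gripper":0.05}]'
for i in 1 2 3; do python3 -m inch '[{"x":0,"y":-0.2,"z":0,"yaw":0,"gripper":0.05},{"x":0,"y":-0.2,"z":0,"yaw":0,"gripper":0.05}]'; done
```

```text
time_s: 16.35
ee_pos: [451.5, -58.1, 55.5]
ee_rot: [180.0, 0.0, 180.0]
force: [-0.8, 3.4, 2.2]
gripper_width: 47.5
time_s: 16.52
ee_pos: [451.6, -62.2, 55.5]
ee_rot: [180.0, 0.0, 180.0]
force: [-0.1, 2.6, 2.0]
gripper_width: 47.7
time_s: 16.68
ee_pos: [451.6, -66.3, 55.5]
ee_rot: [180.0, 0.0, 180.0]
force: [0.0, 3.9, 2.0]
gripper_width: 48.1
time_s: 16.85
ee_pos: [451.5, -70.3, 55.4]
ee_rot: [180.0, 0.0, 180.0]
force: [0.4, 3.0, 2.3]
gripper_width: 47.5
```

The readings agree as friction ratios. Foot 1 is about 0.3 both ways and foot 2 about 0.7 both ways, so foot 2 is the grippy one. My re-check pulled foot 1 back, so I'll drag it out to about 6 cm again.

```bash
python3 -m inch '[{"x":0,"y":0.5,"z":0,"yaw":0,"gripper":0.05},{"x":0,"y":0.5,"z":0.4,"yaw":0,"gripper":0.05},{"x":0,"y":0.5,"z":0.2,"yaw":0,"gripper":0.05},{"x":0,"y":0.5,"z":0,"yaw":0,"gripper":0.05},{"x":0,"y":0.5,"z":0,"yaw":0,"gripper":0.05},{"x":0,"y":0.4,"z":0,"yaw":0,"gripper":0.05},{"x":0,"y":0.4,"z":0,"yaw":0,"gripper":0.05},{"x":0,"y":0.4,"z":0,"yaw":0,"gripper":0.05},{"x":0,"y":0.4,"z":0,"yaw":0,"gripper":0.05},{"x":0,"y":0.4,"z":0,"yaw":0,"gripper":0.05},{"x":0,"y":0.4,"z":0,"yaw":0,"gripper":0.05},{"x":0,"y":0.4,"z":0,"yaw":0,"gripper":0.05}]'
python3 -m inch '[{"x":0,"y":0.3,"z":0,"yaw":0,"gripper":0.05},{"x":0,"y":0.3,"z":0,"yaw":0,"gripper":0.05},{"x":0,"y":0.3,"z":0,"yaw":0,"gripper":0.05},{"x":0,"y":0.3,"z":0,"yaw":0,"gripper":0.05},{"x":0,"y":0.2,"z":0,"yaw":0,"gripper":0.05},{"x":0,"y":0.2,"z":0,"yaw":0,"gripper":0.05}]'
python3 -m inch '[{"x":0,"y":-0.6,"z":0,"yaw":0,"gripper":0.05},{"x":0,"y":-0.6,"z":0,"yaw":0,"gripper":0.05},{"x":0,"y":0,"z":0,"yaw":0,"gripper":0.05},{"x":0,"y":0,"z":-2,"yaw":0,"gripper":0.05},{"x":0,"y":0,"z":-3,"yaw":0,"gripper":0.05},{"x":0,"y":0,"z":-3,"yaw":0,"gripper":0.05},{"x":0.6,"y":-2.5,"z":0,"yaw":0,"gripper":0.05},{"x":0.6,"y":-2.5,"z":0,"yaw":0,"gripper":0.05},{"x":0,"y":-2.5,"z":0,"yaw":0,"gripper":0.05},{"x":0,"y":-2.5,"z":0,"yaw":0,"gripper":0.05},{"x":0,"y":-2.5,"z":0,"yaw":0,"gripper":0.05},{"x":0,"y":-2.5,"z":0,"yaw":0,"gripper":0.05}]'
```

```text
time_s: 17.85
ee_pos: [451.6, -16.8, 49.4]
ee_rot: [-180.0, 0.0, 180.0]
force: [-0.6, -1.6, -1.4]
gripper_width: 48.0
time_s: 18.35
ee_pos: [451.6, -0.9, 49.4]
ee_rot: [180.0, -0.0, 180.0]
force: [0.2, -1.8, -1.2]
gripper_width: 48.4
time_s: 19.35
ee_pos: [439.2, -164.6, 129.6]
ee_rot: [180.0, 0.0, 179.9]
force: [1.3, -0.4, 0.4]
gripper_width: 47.8
```

```bash
python3 -m inch '[{"x":0,"y":-2.5,"z":0,"yaw":0,"gripper":0.05},{"x":0,"y":-2.5,"z":0,"yaw":0,"gripper":0.05},{"x":0,"y":-2.5,"z":0,"yaw":0,"gripper":0.05},{"x":0,"y":-2.5,"z":0,"yaw":0,"gripper":0.05},{"x":0,"y":-0.7,"z":0,"yaw":0,"gripper":0.05},{"x":0,"y":0,"z":0,"yaw":0,"gripper":0.05},{"x":0,"y":0,"z":0,"yaw":0,"gripper":0.05},{"x":0,"y":0,"z":0,"yaw":0,"gripper":0.05}]'
python3 - <<'E'
from h import *
grab('wrist','w4')
print(telemetry.state()['ee_pos'],proj('w4',[[438,-278,72],[438,-278,22]]))
E
```

```text
time_s: 20.02
ee_pos: [439.1, -269.0, 129.3]
ee_rot: [179.9, -0.0, 180.0]
force: [-0.1, 0.1, -0.1]
gripper_width: 48.0
[ 439.21902773 -268.87392996  129.32823179] [[242.83422898 220.08058858]
 [245.37625832 198.48018058]]
```

View pics/w4.png

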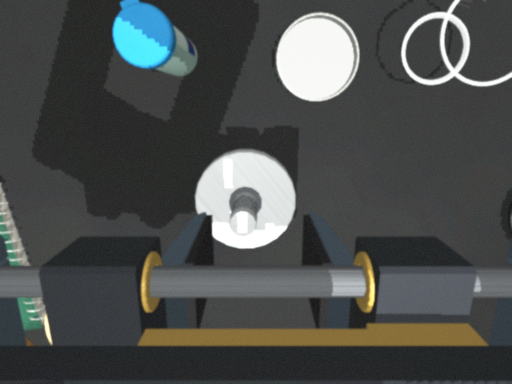

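The stem top at (243,220) and disc at (245,199) match (438, −278). I'll descend and grip.

```bash
python3 -m inch '[{"x":0.1,"y":-0.9,"z":2,"yaw":0,"gripper":0.05},{"x":0,"y":0,"z":2,"yaw":0,"gripper":0.05},{"x":0,"y":0,"z":2,"yaw":0,"gripper":0.05},{"x":0,"y":0,"z":1,"yaw":0,"gripper":0.05},{"x":0,"y":0,"z":0.7,"yaw":0,"gripper":0.05},{"x":0,"y":0,"z":0.1,"yaw":0,"gripper":0.05},{"x":0,"y":0,"z":0,"yaw":0,"gripper":0.05},{"x":0,"y":0,"z":0,"yaw":0,"gripper":-1},{"x":0,"y":0,"z":0,"yaw":0,"gripper":-1},{"x":0,"y":0,"z":0,"yaw":0,"gripper":-1},{"x":0,"y":0,"z":0,"yaw":0,"gripper":-1},{"x":0,"y":0,"z":0,"yaw":0,"gripper":-1}]' 35
python3 -m inch '[{"x":0,"y":0,"z":0,"yaw":0,"gripper":-1},{"x":0,"y":0,"z":0,"yaw":0,"gripper":-1},{"x":0,"y":0,"z":0,"yaw":0,"gripper":-1},{"x":0,"y":0,"z":0,"yaw":0,"gripper":-1}]'
python3 -m inch '[{"x":0,"y":0,"z":-1,"yaw":0,"gripper":-1},{"x":0,"y":0,"z":-1.5,"yaw":0,"gripper":-1},{"x":0,"y":0,"z":-2,"yaw":0,"gripper":-1},{"x":0,"y":0,"z":-2,"yaw":0,"gripper":-1},{"x":0,"y":0,"z":0,"yaw":0,"gripper":-1},{"x":0,"y":0,"z":0,"yaw":0,"gripper":-1}]'
```

```text
time_s: 21.07
ee_pos: [438.5, -278.8, 51.8]
ee_rot: [179.9, 0.0, 179.9]
force: [1.6, 9.9, 2.2]
gripper_width: 17.2
time_s: 21.4
ee_pos: [438.6, -278.7, 51.8]
ee_rot: [180.0, 0.0, 180.0]
force: [0.1, 5.0, 5.2]
gripper_width: 17.6
time_s: 21.9
ee_pos: [438.3, -279.5, 116.3]
ee_rot: [-180.0, 0.0, 180.0]
force: [-0.4, 0.4, -9.1]
gripper_width: 17.5
```

```bash
python3 -m inch '[{"x":-1.2,"y":0.2,"z":0,"yaw":0,"gripper":-1},{"x":-2.1,"y":0.4,"z":0,"yaw":0,"gripper":-1},{"x":-2.1,"y":0.4,"z":0,"yaw":0,"gripper":-1},{"x":-2.1,"y":0.4,"z":0,"yaw":0,"gripper":-1},{"x":-2.1,"y":0.5,"z":0,"yaw":0,"gripper":-1},{"x":-2.1,"y":0.5,"z":0,"yaw":0,"gripper":-1},{"x":-2.1,"y":0.5,"z":0,"yaw":0,"gripper":-1},{"x":-2.1,"y":0.5,"z":0,"yaw":0,"gripper":-1},{"x":-2.1,"y":0.4,"z":0,"yaw":0,"gripper":-1},{"x":-1.6,"y":0.3,"z":0,"yaw":0,"gripper":-1},{"x":-0.9,"y":0.1,"z":0,"yaw":0,"gripper":-1},{"x":0,"y":0,"z":0,"yaw":0,"gripper":-1}]'
python3 -m inch '[{"x":0,"y":0,"z":0,"yaw":0,"gripper":-1},{"x":0,"y":0,"z":0,"yaw":0,"gripper":-1},{"x":0,"y":0,"z":0,"yaw":0,"gripper":-1}]'
python3 - <<'E'
from h import *
grab('wrist','w5');grab('side','d5')
a=cv2.imread('pics/w5.png');b=cv2.imread('pics/d5.png')
cv2.imwrite('pics/wd5.png',cv2.resize(np.vstack([a[:300],b[100:300]]),(614,600)))
E
```

```text
time_s: 22.9
ee_pos: [644.9, -236.3, 113.7]
ee_rot: [179.9, -0.1, -179.9]
force: [-0.1, 0.5, -7.8]
gripper_width: 17.4
time_s: 23.15
ee_pos: [642.1, -237.5, 116.0]
ee_rot: [180.0, -0.1, 179.9]
force: [0.2, -0.3, -8.5]
gripper_width: 17.0
```

View pics/wd5.png

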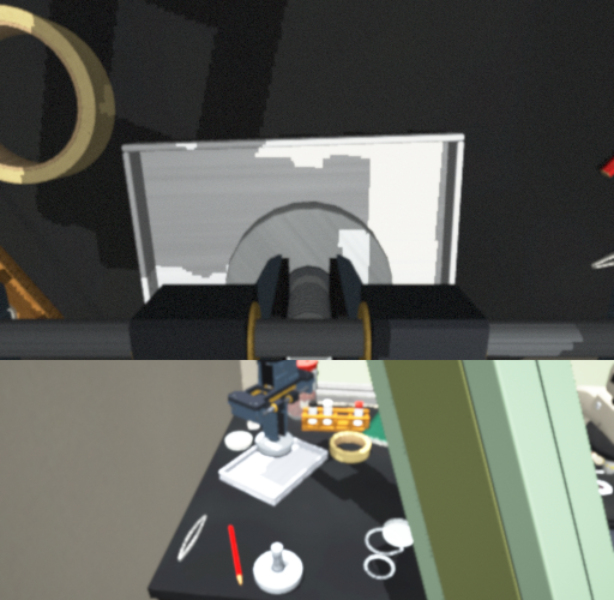

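The wrist view shows the foot over the tray. The near rim corners are at original pixels (102.5,122.5) and (386,112.5).

Run:
```python
from h import *
a=ray('w5',102.5,122.5,22);b=ray('w5',386,112.5,22);m=(a+b)/2;d=(b-a)[:2]/np.linalg.norm((b-a)[:2]);n=np.array([d[1],-d[0]])
print(a,b,np.linalg.norm(b-a),m[:2]+75*n,m[:2]-75*n)
```

```text
[ 581.666023   -345.36433688   22.        ] [ 575.06742604 -147.77310285   22.        ] 197.70138402761768 [ 653.32493801 -244.06547602] [ 503.40851103 -249.0719637 ]
```

```bash
python3 -m inch '[{"x":-0.3,"y":-0.2,"z":0.5,"yaw":0,"gripper":-1},{"x":-0.3,"y":-0.3,"z":1,"yaw":0,"gripper":-1},{"x":0,"y":0,"z":1,"yaw":0,"gripper":-1},{"x":0,"y":0,"z":1,"yaw":0,"gripper":-1},{"x":0,"y":0,"z":1,"yaw":0,"gripper":-1},{"x":0,"y":0,"z":0.6,"yaw":0,"gripper":-1},{"x":0,"y":0,"z":0.3,"yaw":0,"gripper":-1},{"x":0,"y":0,"z":0.2,"yaw":0,"gripper":-1},{"x":0,"y":0,"z":0,"yaw":0,"gripper":-1},{"x":0,"y":0,"z":0,"yaw":0,"gripper":-1},{"x":0,"y":0,"z":0,"yaw":0,"gripper":-1}]'
python3 -m inch '[{"x":0,"y":0,"z":0.2,"yaw":0,"gripper":-1},{"x":0,"y":0,"z":0.1,"yaw":0,"gripper":-1},{"x":0,"y":0,"z":0,"yaw":0,"gripper":-1},{"x":0,"y":0,"z":0,"yaw":0,"gripper":-1}]'
```

```text
time_s: 24.17
ee_pos: [649.9, -242.3, 61.2]
ee_rot: [-180.0, 0.1, 180.0]
force: [0.5, 0.1, -7.4]
gripper_width: 17.5
time_s: 24.5
ee_pos: [649.4, -242.2, 57.4]
ee_rot: [180.0, -0.0, 180.0]
force: [0.5, 0.8, -8.3]
gripper_width: 17.6
```

```bash
python3 -m inch '[{"x":0,"y":0,"z":0.1,"yaw":0,"gripper":-1},{"x":0,"y":0,"z":0.1,"yaw":0,"gripper":-1},{"x":0,"y":0,"z":0,"yaw":0,"gripper":-1},{"x":0,"y":0,"z":0,"yaw":0,"gripper":-1},{"x":0,"y":0,"z":0,"yaw":0,"gripper":-1}]'
```

```text
time_s: 24.92
ee_pos: [649.6, -242.3, 55.9]
ee_rot: [-180.0, 0.0, 180.0]
force: [-1.3, 0.8, -4.5]
gripper_width: 17.4
```

Contact is beginning. I'll go a touch lower, release, and rise.

```bash
python3 -m inch '[{"x":0,"y":0,"z":0.05,"yaw":0,"gripper":-1},{"x":0,"y":0,"z":0,"yaw":0,"gripper":-1},{"x":0,"y":0,"z":0,"yaw":0,"gripper":-1},{"x":0,"y":0,"z":0,"yaw":0,"gripper":0},{"x":0,"y":0,"z":0,"yaw":0,"gripper":0},{"x":0,"y":0,"z":0,"yaw":0,"gripper":0},{"x":0,"y":0,"z":0,"yaw":0,"gripper":0},{"x":0,"y":0,"z":0,"yaw":0,"gripper":0},{"x":0,"y":0,"z":0,"yaw":0,"gripper":0},{"x":0,"y":0,"z":0,"yaw":0,"gripper":0}]'
python3 -m inch '[{"x":0,"y":0,"z":-1,"yaw":0,"gripper":0},{"x":0,"y":0,"z":-2,"yaw":0,"gripper":0},{"x":0,"y":0,"z":-3,"yaw":0,"gripper":0},{"x":0,"y":0,"z":-3,"yaw":0,"gripper":0},{"x":0,"y":0,"z":-3,"yaw":0,"gripper":0},{"x":0,"y":0,"z":-2,"yaw":0,"gripper":0},{"x":0,"y":0,"z":0,"yaw":0,"gripper":0},{"x":0,"y":0,"z":0,"yaw":0,"gripper":0},{"x":0,"y":0,"z":0,"yaw":0,"gripper":0},{"x":0,"y":0,"z":0,"yaw":0,"gripper":0}]'
python3 - <<'E'
from h import *
grab('wrist','w6');grab('side','d6')
a=cv2.imread('pics/w6.png');b=cv2.imread('pics/d6.png')
cv2.imwrite('pics/wd6.png',cv2.resize(np.vstack([a[:300],b[100:300]]),(614,600)))
E
```

```text
time_s: 25.75
ee_pos: [649.6, -242.2, 54.9]
ee_rot: [180.0, 0.0, 180.0]
force: [0.8, -0.1, 0.2]
gripper_width: 45.3
time_s: 26.58
ee_pos: [648.6, -241.9, 193.1]
ee_rot: [179.9, -0.2, 180.0]
force: [0.1, -0.2, 1.0]
gripper_width: 45.5
```

View pics/wd6.png

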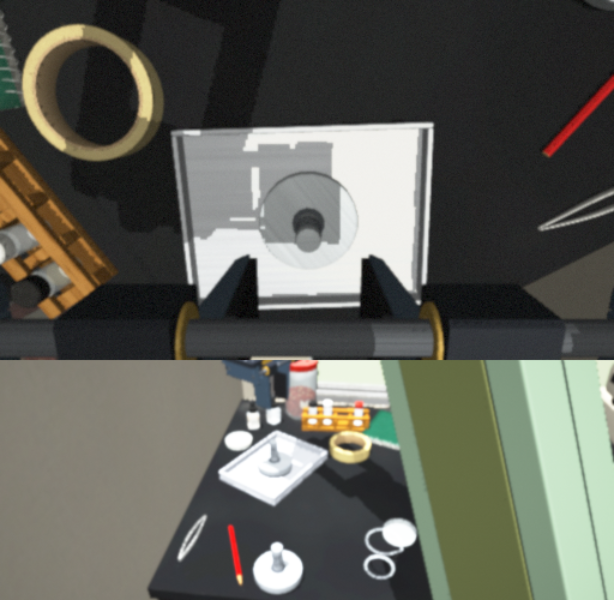

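The grippy foot stands upright in the middle of the tray (disc at ~(308,220) of the picture). The slick foot stands on the bench (~(278,570)), and the gripper is clear of both.

```bash
python3 -c "
from workcell import env
print(env.job_done())"
```

```text
the job is handed in; nothing more can be done
None
```

I dragged both feet about 6 cm, found that the foot starting at about (438, −330) resists more, and set it down upright near the centre of the tray. I handed the job in at about 27 s of the 58 s allowed. It reported no verdict.

- **Which foot is grippy:** that foot resisted with about 5.3 N, inside the grippy range of 4.5 to 7 N. The other, which started at about (451, −78), resisted with only about 2.4 N.
- **Final positions:** in the last pictures the grippy foot stands in the tray and the slick foot stands on the bench, more than 25 cm from the tray's centre. The gripper had risen clear, with no meaningful force on it.

**What disagreed:**
- **Slick foot's resistance:** my readings of about 1.6 to 3.9 N were above the stated 0.6 to 1 N, and I did not find out why. The grippy foot still resisted clearly more in both directions.
- **Reverse check on the grippy foot:** this second drag wedged briefly, reaching about 15 N sideways and 12 N upward. It left that foot about 5 cm from its start before I picked it up. It still stood upright afterwards.
- **Reverse check on the slick foot:** this pulled it back toward its start, so I dragged it out again to about 6 cm.

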